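# Lay the tall wax mould down against the bench stop

## Robot

A 6-joint arm with a two-finger parallel gripper is mounted at the origin on the work surface. World frame = base frame: x ahead of the robot, y to its left, z up, the work surface at z = 0. Lengths are in mm, angles in rad, forces in N, time in s.
With the tool pointing down it reaches from about 275 to 850 mm from the base axis. Payload 5.2 kg.
Tool frame: the origin (TCP) lies midway between the tips of the shut fingers; the grasp point (between the pads) lies 19 mm behind it; z points along the fingers, y is the line along which they close (so a half turn about z gives the same grasp; the last joint's range is limited). The gripper opens to 85 mm and grips with 20 to 120 N. Pads are 22 mm wide; open, the fingers measure 114 mm over their backs; the gripper's body (76 mm by 85 mm) begins 54 mm behind the grasp point. The pads swing forward as they close: fully open they stand 13 mm farther back than shut.
Start: joints at [-1.316, 0.259, 1.535, -0, 1.348, -0.203], TCP at [243.107, -493.36, 192.51] pointing down, gripper open.
Joint ranges: [-3.14, 3.14], [-0.91, 2.08], [0.19, 2.58], [-1.22, 4.36], [0.22, 2.71], [-3.12, 3.12]. Speed limits (rad/s): [2.57, 2.57, 3.14, 3.14, 3.14, 3.14].

## Interface

Orientations are given as [roll, pitch, yaw] about the fixed x, y, z axes, in that order (R = Rz(yaw) Ry(pitch) Rx(roll)).
In Python, from rig import r gives the robot as it stands.
- The arm moves only by the shell command python3 -m inch 'ROWS' [OPENING] [FORCE]. ROWS is JSON, a list that holds one entry, the list of rows, each a list of 4 numbers: the shift along the world's x, y, z in m, then the turn about the world's z in rad. A call has 1 to 12 rows; each row shifts and turns the commanded pose from where the row before left it; what a row does not reach is not made up. A row lasts 1/10 s, in which the tool goes at most 50 mm and 8.59 degrees, less where a joint would pass 70% of its speed; a pose out of reach is approached as far as the arm can. A call is refused whole if a number of a shift passes 0.05 or a number of a turn 0.15, either way. A call with a gripper value outside its range is refused whole. OPENING is the opening, from -1 (shut) to 1 (fully open), so that 0 is half open, set as the call begins (- or left out, the last holds). The fingers move at their own pace and stop on an object; FORCE is the grip in N (left out, the last holds). Time passes only in rows, so rows that do not move let the fingers close. It gives the time, the measured TCP pose, the force, the opening and the grip force at its end, in the units of the state.
- r.sense(): the state, without advancing time (a new reading comes with each control period).
- r.capture(name): name is "scene" or "top" or "wrist"; returns the picture (420x560x3 uint8, red, green, blue); there is no depth.
- r.get_calibration(name): a dict with "K" (3x3 intrinsics, pixels), "world_from_camera" (4x4, takes a point from camera to world coordinates). Camera axes: x right, y up, looking along -z (the intrinsics and any distortion apply to the point x, -y, -z); pixel columns grow to the right and rows downward; lengths in mm; the calibration is good to about 2 mm. The wrist camera is an equidistant fisheye: a pixel r from the principal point sees the ray r / f radians off the axis. A picture is of the moment at which its call begins: read the wrist's pose just before it. get_calibration takes no time and is no camera call; for the wrist camera it gives the pose at the moment of the call.
- r.hand_in(): hands the job in; it is judged then, once.
The state is a dict: "t": time; "joint_pos": joint angles; "qd": joint speeds; "effort": joint torques, N m; "eef_pos": TCP position; "eef_rot": TCP orientation; "contact_force": force on the tool from outside, world axes, zero at the start; "ft_torque": the same for the moment, N m; "grip_width": finger opening in mm; "gripper_force": force on a finger pad.
Only numpy, scipy, OpenCV 4.12 (cv2) and the standard library are available. Lean on these libraries where they do the work, as an engineer would, in place of code of your own. Each camera call takes 0.05 s, during which the arm holds its last target. There are 200 camera calls.

## Task

Tip the taller of the two standing aluminium moulds over, away from you and towards the bench stop, so that it lies flat on the rubber mat, then push it along the mat until its end is flush against the stop. Do it all by pushing: do not pinch the mould, pick it up or carry it, and leave the shorter mould standing where it is and everything else on the bench undisturbed.

Things in the scene. Friction and masses are not known exactly. Their poses are not given: they have to be found in the camera images.
- mould_tall: The taller of two plain aluminium wax moulds standing on end on the mat: block 30 mm thick (x), 54 wide (y), 95 tall (z), 0.24 to 0.46 kg; a dark bar, 3 mm proud, halfway up each narrow side; brass filling port in the top end. Origin: centre of its foot (underside). z runs from foot to port end; x is where its broad front face looks: to the stop, within about 0.1 rad. Lying down it is 30 mm high.
- tall_centre (a point): Centre of the tall mould's block, 47.5 mm above the foot; axes as mould_tall. Friction with the mat is about 0.5 to 0.7: pushed on its broad back face higher than 40 mm above the mat the mould tips over its front foot edge; pushed lower it slides. It falls by itself once leaning about 18 degrees.
- tall_foot (a point): Middle of the tall mould's front foot edge (x +15 mm, z 0 in its frame): the edge it tips over, which stays on the mat throughout.
- tall_port (a point): Centre of the tall mould's port end (z +95 mm in its frame), the end that comes to rest against the stop.
- mould_short: The shorter mould, same make, 30 x 54 x 60 mm, standing on end on the mat beside the tall one, their centres 130 to 170 mm apart along the mat's y; which is on the left varies. It must stay standing. Origin: centre of its foot, z up.
- mat: Black rubber mat fixed on the bench, 280 (x) x 320 (y) x 6 mm thick, with the wooden bench stop fixed across its far end. Origin: centre of its underside, on the bench; x points from the moulds to the stop, z up. Its place and yaw vary.
- stop_face (a point): Middle of the stop's face towards the moulds: 100 mm from the mat's centre along the mat's x, 15 mm above the mat's upper face; axes as the mat. The stop is a wooden bar 20 mm deep (x), 300 mm long (y), 22 mm high above the mat. The face is square to the mat's x.
- sprue_base: Small brass cone, 28 mm wide, 24 mm high, on the mat midway between the moulds; leave alone. Origin: centre of its underside.
- tin: Round closed brass-coloured tin, 88 mm wide, 36 mm high, on the bench just beyond the mat's left edge; leave alone. Origin: centre of its underside.
- flask: Open steel casting ring, 64 mm wide, 55 mm high, on the bench just beyond the mat's right edge; leave alone. Origin: centre of its underside.
- wax_knife: Spatula 170 mm long lying on the bench far to the left; leave alone.
- jar: Amber jar with a white cap, 56 mm wide, 60 mm high, far to the right; leave alone.
- wax_block: Green wax block 70 x 45 x 18 mm lying far to the right; leave alone.
Things that resemble listed ones, but are neither listed nor needed, are in the scene too. What is shaped like the mould_short but green or turquoise is not meant.

How it is judged:
By the outcome, as a careful person would: the job done as asked, in the order asked, and still so for the second after the job is handed in, with the robot touching nothing.
It also fails if it takes over 42 s, if anything falls off the work surface, if the arm or the gripper's body presses on something with over 40 N, if the wrist force passes 120 N, or if a joint passes its speed limit or range.

## Working session

There is one attempt and no reset: what is moved stays moved. The work goes in short steps, Python scripts to look and compute and a shell command to move; the robot and the scene stay as the last step left them, time stands still between calls to the robot, and variables do not carry over. Pictures are saved under pics/ and viewed, at most 10 in all, crops included, and the job is handed in when it is done.

```bash
mkdir -p pics; python3 - <<'E'
from rig import r
import cv2,numpy as np
for n in("scene","top"):
    im=r.capture(n); cv2.imwrite(f"pics/{n}0.png",im[:,:,::-1])
    c=r.get_calibration(n); print(n,{k:np.round(v,3).tolist() if not isinstance(v,str) else v for k,v in c.items()})
print(r.sense())
E
ls
```

```text
scene {'K': [[540.18, 0.0, 273.231], [0.0, 540.18, 207.553], [0.0, 0.0, 1.0]], 'world_from_camera': [[-0.334, -0.805, 0.49, 1262.771], [0.942, -0.278, 0.186, 274.875], [-0.014, 0.524, 0.851, 1342.452], [0.0, 0.0, 0.0, 1.0]]}
top {'K': [[522.649, 0.0, 285.228], [0.0, 522.649, 209.229], [0.0, 0.0, 1.0]], 'world_from_camera': [[-0.025, 0.979, -0.204, 228.306], [-1.0, -0.026, 0.001, 31.892], [-0.005, 0.204, 0.979, 1605.904], [0.0, 0.0, 0.0, 1.0]]}
{'t': 0.1, 'joint_pos': array([-1.31580836e+00,  2.59294260e-01,  1.53595459e+00,  4.36799559e-05,
        1.34800786e+00, -2.02794410e-01]), 'qd': array([ 0.00040271, -0.00184494, -0.00363077, -0.00012579, -0.00049197,
        0.000732  ]), 'effort': array([ 3.26807305e-03, -4.46966958e+01, -2.91246861e+01, -1.44654337e-04,
        6.43786829e-03,  1.66664267e-05]), 'eef_pos': array([ 242.98162142, -492.83009896,  191.7525356 ]), 'eef_rot': array([-3.13997127e+00, -3.76864941e-04,  4.57772387e-01]), 'contact_force': array([0.10016448, 0.72113373, 0.19847496]), 'ft_torque': array([ 0.02490873, -0.01880892,  0.02092968]), 'gripper_force': 0.0, 'grip_width': 85.26181734331008}
pics
```

View pics/scene0.png

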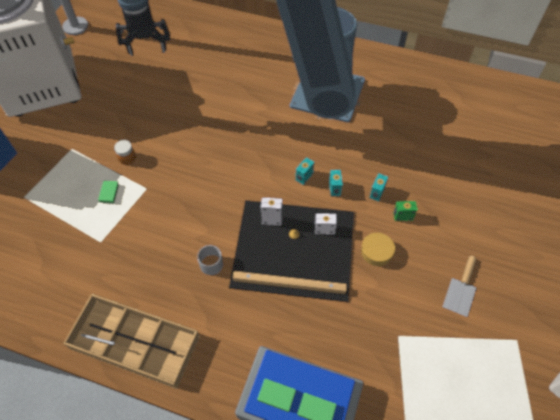

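View pics/top0.png

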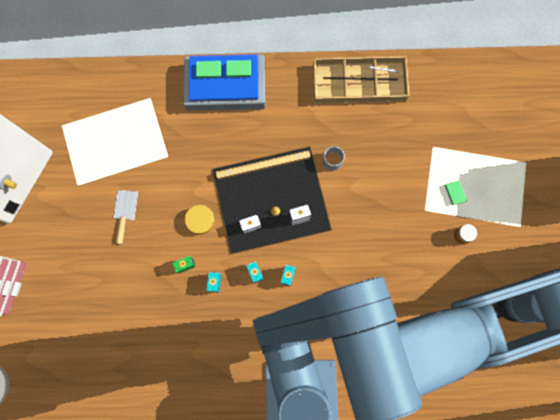

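The scene picture shows two aluminium moulds on the black mat: at (271,210), the larger one, and at (326,223). In the top picture these are (300,213) and (250,223). Look-alikes are turquoise blocks at top (214,281), (255,271) and (289,275) and a green one at (184,264), all standing off the mat on the robot's side. I'll measure the moulds and mat in both views and check one close crop.

```bash
cat > h.py <<'E'
import cv2,numpy as np
from rig import r
def ray(n,u,v,c=None):
    c=c or r.get_calibration(n);K=c["K"];T=np.array(c["world_from_camera"])
    x=(u-K[0][2])/K[0][0];y=(v-K[1][2])/K[1][1]
    if n=="wrist":
        q=np.hypot(x,y); s=np.sin(q)/q if q>1e-9 else 1; d=np.array([x*s,-y*s,-np.cos(q)])
    else: d=np.array([x,-y,-1])
    d=T[:3,:3]@d; return T[:3,3],d/np.linalg.norm(d)
def plane(n,u,v,z,c=None):
    o,d=ray(n,u,v,c); return o+d*(z-o[2])/d[2]
def tri(a,b):
    (o1,d1),(o2,d2)=a,b
    s=np.linalg.lstsq(np.c_[d1,-d2],o2-o1,rcond=None)[0]
    p,q=o1+s[0]*d1,o2+s[1]*d2; return (p+q)/2,np.linalg.norm(p-q)
E
python3 - <<'E'
from h import *
box={"scene":(220,190,370,310),"top":(205,140,340,260)}
ports={}
for n,(a,b,c,d) in box.items():
    im=cv2.imread(f"pics/{n}0.png")[b:d,a:c]; hsv=cv2.cvtColor(im,cv2.COLOR_BGR2HSV)
    m=((hsv[...,2]<45)).astype(np.uint8)
    m=cv2.morphologyEx(m,cv2.MORPH_CLOSE,np.ones((25,25)))
    m=cv2.morphologyEx(m,cv2.MORPH_OPEN,np.ones((9,9)))
    cs=max(cv2.findContours(m,0,2)[0],key=cv2.contourArea)
    q=cv2.approxPolyDP(cv2.convexHull(cs),8,True)[:,0]+[a,b]
    print(n,"mat",[(tuple(p),np.round(plane(n,*p,6)[:2]).tolist()) for p in q.tolist()])
    w=((hsv[...,1]<60)&(hsv[...,2]>110)).astype(np.uint8)
    for k in cv2.findContours(cv2.morphologyEx(w,cv2.MORPH_CLOSE,np.ones((5,5))),0,2)[0]:
        if cv2.contourArea(k)>40: print(" white",np.round(np.array(cv2.boundingRect(k))+[a,b,0,0]),cv2.contourArea(k),np.round(np.array(cv2.minAreaRect(k)[0])+[a,b],1),cv2.minAreaRect(k)[1:])
    g=((hsv[...,0]>5)&(hsv[...,0]<30)&(hsv[...,1]>70)&(hsv[...,2]>80)).astype(np.uint8)
    N,L,S,C=cv2.connectedComponentsWithStats(g)
    for i in range(1,N):
        if 2<S[i][4]<150: print(" brass",S[i][4],np.round(C[i]+[a,b],1))
A=cv2.imread("pics/scene0.png")[190:310,220:370];B=cv2.imread("pics/top0.png")[140:260,200:350]
cv2.imwrite("pics/crop.png",np.hstack([cv2.resize(x,(400,320),interpolation=cv2.INTER_CUBIC) for x in(A,B)]))
E
```

```text
scene mat [((248, 207), [515.0, -88.0]), ((351, 218), [454.0, 205.0]), ((346, 309), [723.0, 265.0]), ((237, 286), [757.0, -27.0])]
 white [315 213  22  20] 338.5 [325.5 222.5] ((19.0, 21.0), 90.0)
 white [260 197  23  27] 423.0 [269.9 209.7] ((21.106935501098633, 26.25370216369629), 8.972626686096191)
 brass 19 [271.  202.2]
 brass 18 [325.9 218.3]
 brass 87 [293.1 233.6]
top mat [((311, 204), [576.0, -50.0]), ((311, 231), [490.0, -47.0]), ((228, 235), [484.0, 210.0]), ((228, 224), [519.0, 210.0])]
 white [239 215  22  18] 242.5 [250.  223.4] ((13.914020538330078, 19.922346115112305), 71.56504821777344)
 white [290 205  21  20] 275.0 [300.5 213.9] ((16.00735092163086, 20.372989654541016), 75.96376037597656)
 white [323 147  17  23] 47.5 [331. 158.] ((22.0, 16.0), 90.0)
 brass 139 [332.8 157.9]
 brass 77 [275.5 210.5]
 brass 19 [300.  211.8]
 brass 17 [249.4 222.1]
```

View pics/crop.png

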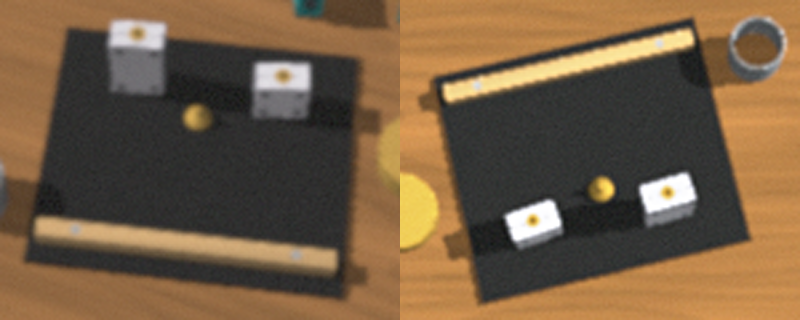

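The crop shows the tall mould on the left in the scene view (port near (271,202), a tall front face) and on the right in the top view (port (300,212)). The shorter one has its port at scene (326,218) and top (249,222). Now I'll compute the ports, mat corners and stop.

```bash
python3 - <<'E'
from h import *
for nm,s,t in(("tall",(271,202.2),(300,211.8)),("short",(325.9,218.3),(249.4,222.1)),("cone",(293.1,233.6),(275.5,210.5))):
    p,e=tri(ray("scene",*s),ray("top",*t)); print(nm,p.round(1),round(e,1))
S=[(245.1,200.5),(354.2,211.8),(349.4,301.8),(229.4,288.3)]
T=[(330.9,229.3),(230.4,253.6),(213.9,168.9),(309.9,147.1)]
P=[]
for s,t in zip(S,T):
    a=plane("scene",*s,6)[:2];b=plane("top",*t,6)[:2];P.append((a+b)/2);print(a.round(),b.round(), tri(ray("scene",*s),ray("top",*t))[0].round())
P=np.array(P);d=(P[2]+P[3]-P[0]-P[1])/2;e=(P[1]+P[2]-P[0]-P[3])/2
print("centre",P.mean(0),"len",np.linalg.norm(d),np.linalg.norm(e),"yaw",np.arctan2(d[1],d[0]),np.arctan2(-e[0],e[1]))
# turquoise/green decoys from scene & top
for n in("scene","top"):
    im=cv2.cvtColor(cv2.imread(f"pics/{n}0.png"),cv2.COLOR_BGR2HSV)
    m=((im[...,0]>45)&(im[...,0]<100)&(im[...,1]>120)&(im[...,2]>60)).astype(np.uint8)
    N,L,s,C=cv2.connectedComponentsWithStats(m)
    for i in range(1,N):
        if s[i][4]>40: print(n,C[i].round(),plane(n,*C[i],35).round()[:2])
# top-face edges in the top view of tall: bright pixels
im=cv2.imread("pics/top0.png")[:,:,::-1];
for (a,b,c,d),z in(((285,200,316,228),101),((235,210,265,235),66)):
    m=(im[b:d,a:c].min(2)>200).astype(np.uint8)
    k=max(cv2.findContours(m,0,1)[0],key=cv2.contourArea)[:,0]+[a,b]
    w=np.array([plane("top",*p,z)[:2] for p in k],np.float32); print(cv2.minAreaRect(w))
E
```

```text
tall [532.6 -10.5  98.4] 3.6
short [512.2 141.4  63.3] 3.9
cone [557.3  63.    7.3] 3.1
[ 497. -104.] [ 494. -109.] [ 494. -107.    0.]
[431. 208.] [426. 203.] [427. 206.  -1.]
[701. 268.] [698. 254.] [699. 262.  -2.]
[769. -44.] [762. -53.] [766. -50.  -7.]
centre [597.41298483  78.0210822 ] len 276.6775624175386 317.7503912344519 yaw 0.20654983321095208 0.21128562611992185
scene [305. 171.] [359.  34.]
scene [335. 182.] [368. 129.]
scene [379. 187.] [343. 254.]
scene [405. 210.] [398. 343.]
top [208.  69.] [1028.  270.]
top [238.  68.] [1028.  172.]
top [455. 192.] [ 595. -494.]
top [183. 264.] [394. 342.]
top [255. 272.] [365. 128.]
top [287. 275.] [354.  30.]
top [214. 282.] [340. 250.]
((532.5662231445312, -11.575908660888672), (31.20842933654785, 55.09537124633789), 15.529138565063477)
((511.54052734375, 138.68736267089844), (31.851581573486328, 53.912960052490234), 17.332910537719727)
```

The tall mould is centred near (532.5, -11) with its top at about z 100. Mat yaw is about 0.208 and mould yaw about 0.25 (rough). The stop face is near (695, 99), and it's about 72 mm of sliding after tipping. I'll move behind it with the fingers 20 mm apart, as a flat two-point pusher.

```bash
python3 -m inch '[[[0.02,0.039,0,-0.018],[0.02,0.039,0,-0.018],[0.02,0.039,0,-0.018],[0.02,0.039,0,-0.018],[0.02,0.039,0,-0.018],[0.02,0.039,0,-0.018],[0.02,0.039,0,-0.018],[0.02,0.039,0,-0.018],[0.02,0.039,0,-0.018],[0.02,0.039,-0.005,-0.018],[0.02,0.039,-0.005,-0.018],[0.02,0.039,-0.005,-0.018]]]' -0.5 20
python3 -m inch '[[[0,0,0,0],[0,0,0,0],[0,0,0,0],[0,0,0,0]]]'
python3 - <<'E'
from h import *
s=r.sense(); print(s["t"],s["eef_pos"],s["eef_rot"],s["grip_width"])
c=r.get_calibration("wrist"); im=r.capture("wrist"); cv2.imwrite("pics/w1.png",im[:,:,::-1])
import pickle; pickle.dump(c,open("w1.pkl","wb")); print(c["K"],np.round(c["world_from_camera"],3))
E
```

```text
t: 1.3
eef_pos: [483.4, -23.5, 177.2]
eef_rot: [3.142, 0.0, 0.241]
contact_force: [0.9, -0.9, 1.0]
grip_width: 21.4
gripper_force: 0.0
t: 1.7
eef_pos: [482.8, -26.6, 177.6]
eef_rot: [3.141, 0.0, 0.24]
contact_force: [0.4, 0.4, 0.1]
grip_width: 21.3
gripper_force: 0.0
1.7 [482.78664343 -26.59152926 177.60817063] [3.14129129e+00 9.71030962e-05 2.40037684e-01] 21.322744218281457
[[325.1922621    0.         284.94617555]
 [  0.         325.1922621  215.65277679]
 [  0.           0.           1.        ]] [[ 2.39000e-01  9.24000e-01  2.97000e-01  5.59704e+02]
 [-9.71000e-01  2.28000e-01  7.40000e-02 -8.26800e+00]
 [ 1.00000e-03 -3.06000e-01  9.52000e-01  3.58075e+02]
 [ 0.00000e+00  0.00000e+00  0.00000e+00  1.00000e+00]]
```

View pics/w1.png

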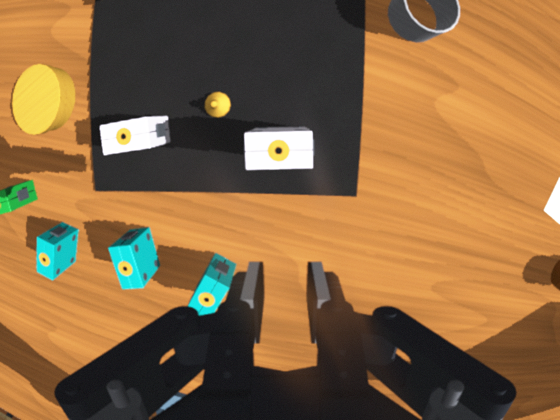

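The wrist view shows the tall mould's top face (corners about (245,132), (312,130), (314,169), (246,171)) with its port at (278,150). The two fingers are behind it, and all the look-alikes are clear of the path.

```bash
python3 - <<'E'
from h import *
import pickle; c=pickle.load(open("w1.pkl","rb"))
im=cv2.imread("pics/w1.png")
p=tri(ray("wrist",278.5,150.5,c),ray("top",300,211.8)); print("port w+top",p[0].round(1),p[1].round(1), plane("wrist",278.5,150.5,101,c).round(1))
g=im.min(2); sub=g[120:180,235:325]; m=(sub>170).astype(np.uint8)
k=max(cv2.findContours(m,0,1)[0],key=cv2.contourArea)[:,0]+[235,120]
w=np.array([plane("wrist",*q,101,c)[:2] for q in k],np.float32); print(cv2.minAreaRect(w), cv2.boundingRect(k))
a,b=plane("wrist",246,171,101,c),plane("wrist",314,169,101,c); d=a-b; print(a,b,np.linalg.norm(d),"yaw",np.arctan2(-d[0],d[1]))
M=[plane("wrist",*q,6,c)[:2] for q in((95,190),(356,195))]; d=M[0]-M[1]; print(M,np.linalg.norm(d),"mat yaw",np.arctan2(-d[0],d[1]))
yaw=.24; u=np.array([np.cos(yaw),np.sin(yaw)]); e=p[0][:2]-r.sense()["eef_pos"][:2]; print("fwd,left",e@u,e@[-u[1],u[0]])
E
```

```text
port w+top [531.4 -11.2 107. ] 1.6 [530.8 -10.4 101. ]
((531.021728515625, -10.018148422241211), (30.395994186401367, 53.67904281616211), 14.676812171936035) (244, 131, 69, 39)
[508.5962123   11.13193798 101.        ] [523.15864643 -41.49186192 101.        ] 54.60154580069551 yaw 0.2699712177321347
[array([425.71324494, 203.57923943]), array([ 492.97159492, -108.03567066])] 318.79074302179174 mat yaw 0.21257703065648
fwd,left 50.86485993198687 3.4854159352126453
```

```bash
python3 -m inch '[[[0,0.003,-0.03,0.02],[0,0,-0.03,0],[0,0,-0.03,0],[0,0,-0.008,0],[0.0097,0.0026,0,0],[0.0077,0.002,0,0],[0,0,0,0]]]'
python3 - <<'E'
from h import *
im=r.capture("wrist"); cv2.imwrite("pics/w2.png",im[:,:,::-1])
E
```

```text
t: 2.45
eef_pos: [503.5, -18.2, 81.3]
eef_rot: [3.14, -0.004, 0.262]
contact_force: [-0.1, -0.7, -0.6]
grip_width: 21.6
gripper_force: 0.0
```

View pics/w2.png

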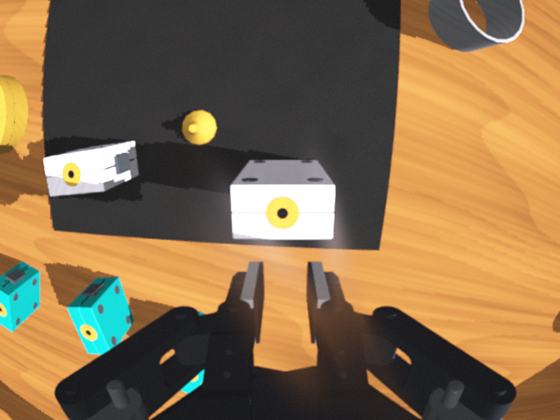

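The picture shows the fingers centred behind the mould's back edge (row 239; fingertips at row 263), square to it. Now I'll push slowly at about 75 mm above the mat.

```bash
python3 -m inch '[[[0.0039,0.001,0,0],[0.0039,0.001,0,0],[0.0039,0.001,0,0],[0,0,0,0]]]'; python3 -m inch '[[[0.0039,0.001,0,0],[0.0039,0.001,0,0],[0.0039,0.001,0,0]]]';python3 -m inch '[[[0,0,0,0],[0,0,0,0]]]'
python3 - <<'E'
from h import *
im=r.capture("wrist"); cv2.imwrite("pics/w3.png",im[:,:,::-1])
E
```

```text
t: 2.9
eef_pos: [512.9, -14.7, 79.7]
eef_rot: [3.141, -0.001, 0.262]
contact_force: [0.4, 0.5, 0.6]
grip_width: 21.7
gripper_force: 0.0
t: 3.2
eef_pos: [524.2, -11.7, 79.5]
eef_rot: [-3.142, 0.0, 0.262]
contact_force: [0.6, 0.1, 0.8]
grip_width: 21.5
gripper_force: 0.0
t: 3.4
eef_pos: [523.9, -11.7, 79.4]
eef_rot: [-3.141, 0.0, 0.262]
contact_force: [-0.9, 0.7, -0.0]
grip_width: 21.4
gripper_force: 0.0
```

View pics/w3.png

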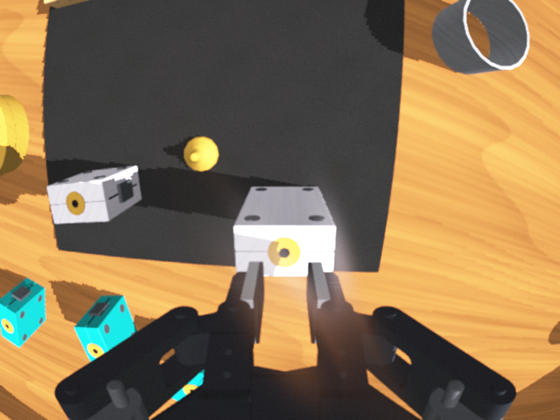

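The picture shows the fingertips at the mould's back top edge (row 270), with little force either way. I'll keep pushing.

```bash
python3 -m inch '[[[0.0039,0.001,0,0],[0.0039,0.001,0,0],[0.0039,0.001,0,0],[0.0039,0.001,0,0],[0.0039,0.001,0,0],[0.0039,0.001,0,0],[0.0039,0.001,0,0]]]';python3 -m inch '[[[0,0,0,0],[0,0,0,0],[0,0,0,0],[0,0,0,0]]]'
python3 - <<'E'
from h import *
im=r.capture("wrist"); cv2.imwrite("pics/w4.png",im[:,:,::-1])
E
```

```text
t: 4.15
eef_pos: [551.6, -4.7, 79.5]
eef_rot: [-3.142, 0.0, 0.262]
contact_force: [-0.3, -0.7, 0.3]
grip_width: 21.2
gripper_force: 0.0
t: 4.55
eef_pos: [551.0, -4.8, 79.5]
eef_rot: [-3.142, 0.0, 0.262]
contact_force: [-0.5, 0.3, 0.5]
grip_width: 21.3
gripper_force: 0.0
```

View pics/w4.png

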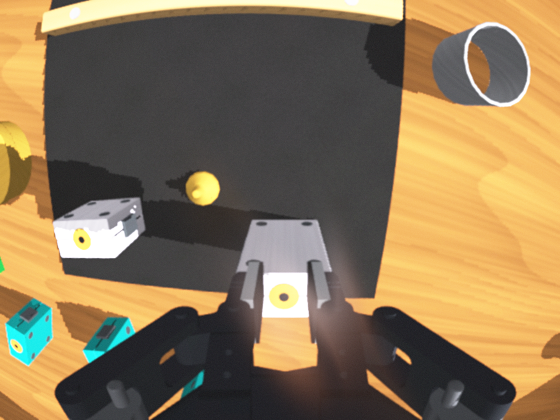

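The port is now at (284,297), seen between the fingers. I need to know whether the mould moved or the fingertips are passing over it.

```bash
python3 - <<'E'
from h import *
c=r.get_calibration("wrist"); T=np.array(c["world_from_camera"]);K=c["K"]
print(T[:3,3])
def proj(P):
    q=np.linalg.inv(T)@np.r_[P,1]; x,y,z=q[0],-q[1],-q[2]; th=np.arctan2(np.hypot(x,y),z); h=np.hypot(x,y)+1e-9
    return [round(K[0][2]+K[0][0]*th*x/h,1),round(K[1][2]+K[0][0]*th*y/h,1)]
print("port std",proj([531,-10.3,101])); e=r.sense()["eef_pos"]; print("tcp",proj(e))
for z in(60,70,80,90,101,120): print(z,plane("wrist",284,297,z,c).round(1), plane("wrist",287,220,6,c).round(1))
u=np.array([.966,.257,0]);l=np.array([-.257,.966,0])
for z in (79.5,90,101,110): print(z,[proj(np.array([e[0],e[1],z])+f*u+s*l) for f in(-11,11) for s in(10.7,25)])
im=r.capture("top");cv2.imwrite("pics/t4.png",im[:,:,::-1])
s=r.capture("scene");cv2.imwrite("pics/s4.png",s[:,:,::-1])
cv2.imwrite("pics/c4.png",cv2.resize(s[150:300,200:380,::-1],(720,600),interpolation=cv2.INTER_CUBIC))
E
```

```text
[627.58018789  15.12306219 260.02477389]
port std [np.float64(283.7), np.float64(296.8)]
tcp [np.float64(283.6), np.float64(248.7)]
60 [506.  -17.1  60. ] [545.6  -8.9   6. ]
70 [512.1 -15.5  70. ] [545.6  -8.9   6. ]
80 [518.2 -13.9  80. ] [545.6  -8.9   6. ]
90 [524.2 -12.2  90. ] [545.6  -8.9   6. ]
101 [530.9 -10.5 101. ] [545.6  -8.9   6. ]
120 [542.5  -7.4 120. ] [545.6  -8.9   6. ]
79.5 [[np.float64(266.3), np.float64(264.8)], [np.float64(243.4), np.float64(264.5)], [np.float64(265.6), np.float64(231.6)], [np.float64(241.8), np.float64(231.5)]]
90 [[np.float64(265.4), np.float64(272.7)], [np.float64(241.3), np.float64(272.4)], [np.float64(264.6), np.float64(238.2)], [np.float64(239.5), np.float64(238.0)]]
101 [[np.float64(264.3), np.float64(281.9)], [np.float64(239.0), np.float64(281.5)], [np.float64(263.4), np.float64(245.9)], [np.float64(236.8), np.float64(245.6)]]
110 [[np.float64(263.4), np.float64(290.1)], [np.float64(236.9), np.float64(289.6)], [np.float64(262.3), np.float64(252.8)], [np.float64(234.4), np.float64(252.5)]]
```

View pics/c4.png

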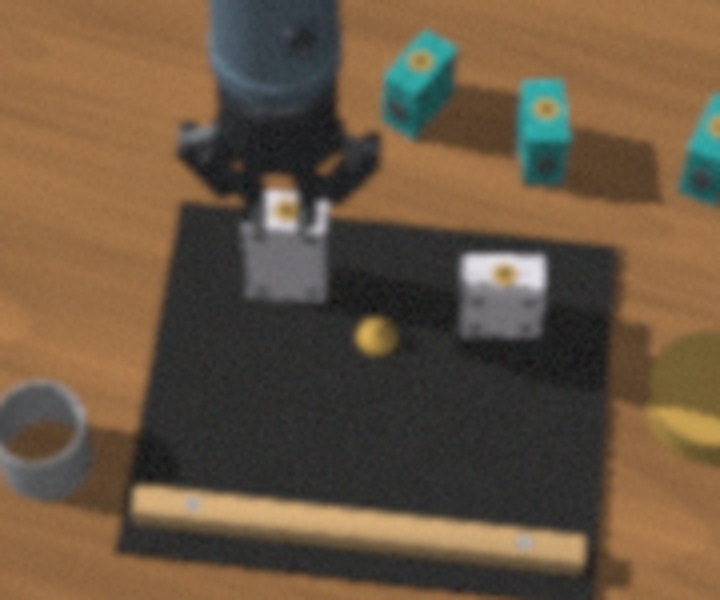

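The scene view shows the tall mould still upright and unmoved, so the fingertips went over its top: half open, they sit farther back than I assumed. I'll lift, back off and shut the fingers, where the tip is the TCP, then look again.

```bash
python3 -m inch '[[[0,0,0.02,0],[-0.029,-0.0077,0,0],[-0.029,-0.0077,0,0],[-0.0145,-0.004,0,0],[0,0,0,0],[0,0,0,0],[0,0,0,0]]]' -1 20
python3 - <<'E'
from h import *
c=r.get_calibration("wrist"); T=np.array(c["world_from_camera"]);K=c["K"]
def proj(P):
    q=np.linalg.inv(T)@np.r_[P,1]; x,y,z=q[0],-q[1],-q[2]; th=np.arctan2(np.hypot(x,y),z); h=np.hypot(x,y)+1e-9
    return [round(float(K[0][2]+K[0][0]*th*x/h),1),round(float(K[1][2]+K[0][0]*th*y/h),1)]
e=r.sense()["eef_pos"]
for dz in(0,10,20,40): print(dz,[proj(e+[f*.966,f*.257,dz]) for f in(-11,0,11)])
im=r.capture("wrist"); cv2.imwrite("pics/w5.png",im[:,:,::-1])
E
```

```text
t: 5.4
eef_pos: [479.9, -24.2, 99.8]
eef_rot: [3.141, -0.001, 0.262]
contact_force: [0.5, 0.2, 0.3]
grip_width: 0.1
gripper_force: 0.0
0 [[283.6, 265.0], [283.6, 248.7], [283.6, 231.7]]
10 [[283.5, 272.5], [283.6, 255.6], [283.6, 238.0]]
20 [[283.5, 280.7], [283.5, 263.3], [283.5, 244.9]]
40 [[283.4, 299.8], [283.4, 281.1], [283.4, 261.1]]
```

View pics/w5.png

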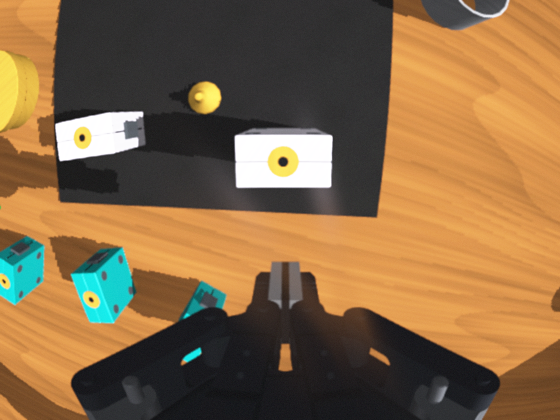

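The shut fingertips appear at row 262 instead of the 232–249 the TCP predicts, so the real tips sit about 20–40 mm above the reported TCP. TCP z = 45 puts the contact safely between 50 and 85 mm above the mat either way. I'll descend and push, watching the force.

```bash
python3 -m inch '[[[0,0,-0.025,0],[0,0,-0.02,0],[0,0,-0.01,0],[0.0145,0.0039,0,0],[0.0048,0.0013,0,0],[0,0,0,0],[0,0,0,0]]]' -0.5 20
python3 -m inch '[[[0.0029,0.0008,0,0],[0.0029,0.0008,0,0],[0,0,0,0]]]'
python3 -m inch '[[[0.0029,0.0008,0,0],[0.0029,0.0008,0,0]]]'
python3 - <<'E'
from h import *
c=r.get_calibration("wrist");im=r.capture("wrist");cv2.imwrite("pics/w6.png",im[:,:,::-1])
h=cv2.cvtColor(im,cv2.COLOR_RGB2HSV)[120:300,230:340]
g=((h[...,0]>15)&(h[...,0]<32)&(h[...,1]>130)&(h[...,2]>120)).astype(np.uint8)
N,L,S,C=cv2.connectedComponentsWithStats(g)
for i in range(1,N):
    if S[i][4]>60: p=C[i]+[230,120]; print(S[i][4],p,plane("wrist",*p,101,c).round(1))
E
```

```text
t: 6.15
eef_pos: [498.1, -18.9, 44.7]
eef_rot: [3.141, -0.0, 0.262]
contact_force: [0.6, -0.1, -0.5]
grip_width: 21.4
gripper_force: 0.0
t: 6.45
eef_pos: [504.3, -17.4, 44.8]
eef_rot: [3.141, -0.001, 0.262]
contact_force: [1.0, -0.7, 0.2]
grip_width: 21.4
gripper_force: 0.0
t: 6.65
eef_pos: [509.6, -15.7, 44.6]
eef_rot: [-3.142, 0.0, 0.262]
contact_force: [-1.1, -0.2, 0.8]
grip_width: 21.6
gripper_force: 0.3
293 [293.09556314 234.62457338] [540.6 -11.6 101. ]
104 [274.13461538 295.91346154] [510.1 -11.4 101. ]
```

The port has moved forward about 9 mm and the force shows a light contact: the mould is leaning. Continue.

```bash
cat > look.py <<'E'
from h import *
import sys
c=r.get_calibration("wrist");im=r.capture("wrist");cv2.imwrite(f"pics/{sys.argv[1]}.png",im[:,:,::-1])
h=cv2.cvtColor(im,cv2.COLOR_RGB2HSV)[60:300,200:370]
g=((h[...,0]>15)&(h[...,0]<32)&(h[...,1]>130)&(h[...,2]>120)).astype(np.uint8)
N,L,S,C=cv2.connectedComponentsWithStats(g)
for i in range(1,N):
    if S[i][4]>60: p=C[i]+[200,60]; print("brass",S[i][4],p.round(),plane("wrist",*p,101,c).round(1))
al=((h[...,1]<50)&(h[...,2]>70)).astype(np.uint8)
N,L,S,C=cv2.connectedComponentsWithStats(al)
for i in range(1,N):
    if S[i][4]>400: print("alu",S[i]+[200,60,0,0,0])
E
python3 look.py w6b
python3 -m inch '[[[0.0039,0.001,0,0],[0.0039,0.001,0,0],[0,0,0,0]]]'; python3 look.py w7
python3 -m inch '[[[0.0039,0.001,0,0],[0.0039,0.001,0,0],[0,0,0,0]]]'; python3 look.py w8
```

```text
brass 108 [203. 139.] [570.1  32.4 101. ]
brass 280 [293. 234.] [541.5 -11.3 101. ]
brass 773 [213. 285.] [508.5  16.3 101. ]
brass 218 [365. 288.] [524.8 -49.7 101. ]
brass 119 [274. 296.] [510.8 -11.4 101. ]
alu [  200   155   167   145 14329]
t: 7.05
eef_pos: [518.2, -13.7, 44.6]
eef_rot: [3.141, -0.001, 0.262]
contact_force: [0.8, -0.3, 0.2]
grip_width: 21.3
gripper_force: 0.0
brass 103 [203. 150.] [573.7  33.4 101. ]
brass 123 [291. 229.] [551.3  -8.3 101. ]
brass 548 [213. 289.] [514.4  17.8 101. ]
brass 129 [365. 293.] [530.2 -48.7 101. ]
alu [  200   147   170   153 14892]
t: 7.4
eef_pos: [526.0, -11.7, 44.6]
eef_rot: [3.141, -0.001, 0.262]
contact_force: [0.3, 0.2, -0.6]
grip_width: 21.3
gripper_force: 0.0
brass 146 [202. 162.] [576.9  34.8 101. ]
brass 297 [212. 294.] [519.7  19.8 101. ]
alu [  200   132   170   168 17194]
```

The mould is tipping with the push: the port is forward by 20 mm and then turns out of view. I'll continue until it falls.

```bash
python3 -m inch '[[[0.0039,0.001,0,0],[0.0039,0.001,0,0],[0,0,0,0]]]'; python3 look.py w9
python3 -m inch '[[[0.0039,0.001,0,0],[0.0039,0.001,0,0],[0,0,0,0],[0,0,0,0]]]'; python3 look.py w10
```

```text
t: 7.75
eef_pos: [533.7, -9.7, 44.6]
eef_rot: [3.141, -0.001, 0.262]
contact_force: [-0.3, 1.0, 1.0]
grip_width: 21.2
gripper_force: 0.0
brass 110 [202. 175.] [579.4  36.  101. ]
alu [  236    60    97   156 14763]
t: 8.2
eef_pos: [540.9, -7.7, 44.5]
eef_rot: [-3.142, 0.0, 0.262]
contact_force: [0.6, 0.3, -0.3]
grip_width: 21.6
gripper_force: 0.0
brass 134 [202. 185.] [582.5  37.  101. ]
alu [  236    67    98   161 15009]
```

The mould has fallen (its blob now runs far forward, up past row 60). I'll retreat, then measure it lying down.

```bash
python3 -m inch '[[[-0.029,-0.0077,0,0],[-0.0193,-0.0051,0,0],[0,0,0,0],[0,0,0,0]]]'
python3 - <<'E'
from h import *
c=r.get_calibration("wrist");im=r.capture("wrist");cv2.imwrite("pics/w11.png",im[:,:,::-1])
h=cv2.cvtColor(im,cv2.COLOR_RGB2HSV); al=((h[...,1]<50)&(h[...,2]>70)).astype(np.uint8)
N,L,S,C=cv2.connectedComponentsWithStats(al)
for i in range(1,N):
    if S[i][4]>600:
        print(S[i],C[i].round())
        k=cv2.findContours((L==i).astype(np.uint8),0,1)[0][0][:,0]
        for z in(36,):
            w=np.array([plane("wrist",*q,z,c)[:2] for q in k],np.float32); print(z,cv2.minAreaRect(w))
        print(cv2.approxPolyDP(k,5,True)[:,0].tolist())
crop=im[0:300,100:500,::-1]; t=r.capture("top"); cv2.imwrite("pics/t11.png",t[:,:,::-1])
s=r.capture("scene")[150:300,200:380,::-1]; cv2.imwrite("pics/c11.png",np.hstack([cv2.resize(crop,(440,330)),cv2.resize(s,(360,300))[:330] if 0 else cv2.copyMakeBorder(cv2.resize(s,(360,300)),0,30,0,0,0)]))
E
```

```text
t: 8.65
eef_pos: [493.1, -20.7, 44.9]
eef_rot: [3.141, -0.001, 0.261]
contact_force: [1.5, 0.1, -0.2]
grip_width: 21.4
gripper_force: 0.0
[  236     0    97   147 14081] [284.  73.]
36 ((594.6480712890625, 6.375461578369141), (88.9846420288086, 55.500732421875), 15.038554191589355)
[[237, 0], [237, 145], [328, 146], [329, 0]]
[   9  130  110   65 4621] [ 66. 162.]
36 ((505.2924499511719, 147.08096313476562), (36.61674880981445, 104.9287338256836), 17.821157455444336)
[[114, 131], [10, 150], [16, 193], [72, 189], [117, 171]]
```

View pics/c11.png

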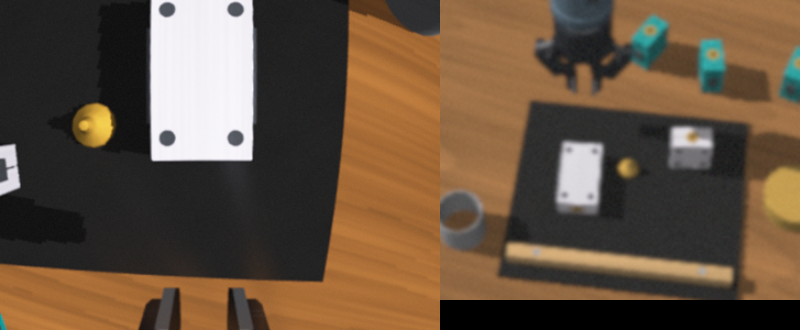

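The picture shows the tall mould lying flat on the mat, square behind the fingers. The short mould and the cone are untouched. Its foot end is near (551.6, -5) with yaw 0.262, and there are about 67 mm to the stop. Next: move up behind it and lower in guarded steps.

```bash
python3 -m inch '[[[0.0193,0.0051,0,0],[0,0,-0.025,0],[0,0,-0.02,0],[0,0,0,0]]]'
python3 -m inch '[[[0,0,-0.005,0],[0,0,0,0]]]'
python3 -m inch '[[[0,0,-0.003,0],[0,0,-0.003,0],[0,0,0,0]]]'
```

```text
t: 9.2
eef_pos: [510.3, -14.8, -2.9]
eef_rot: [-3.139, 0.004, 0.262]
contact_force: [-1.4, -0.2, 0.2]
grip_width: 21.4
gripper_force: 0.0
t: 9.4
eef_pos: [512.4, -15.5, -5.2]
eef_rot: [3.141, -0.001, 0.262]
contact_force: [0.8, -0.0, 0.2]
grip_width: 21.3
gripper_force: 0.0
t: 9.7
eef_pos: [511.8, -15.5, -11.5]
eef_rot: [3.142, -0.0, 0.262]
contact_force: [0.0, 0.9, 0.8]
grip_width: 21.4
gripper_force: 0.0
```

No contact even at TCP z = -11.5, which confirms the tip offset. A little lower, then push gently with a slow turn toward the mat's yaw.

```bash
python3 -m inch '[[[0,0,-0.003,0],[0,0,-0.003,0],[0,0,0,0]]]'
python3 -m inch '[[[0.0097,0.0026,0,0],[0.0097,0.0026,0,0],[0.0048,0.0013,0,0],[0.0048,0.0013,0,0],[0,0,0,0]]]'
python3 look.py w12
python3 -m inch '[[[0.0049,0.0012,0,-0.01],[0.0049,0.0012,0,-0.01],[0.0049,0.0012,0,-0.01],[0.0049,0.0011,0,-0.01],[0,0,0,0]]]'
python3 look.py w13
```

```text
t: 10.0
eef_pos: [511.4, -15.4, -17.9]
eef_rot: [-3.141, 0.001, 0.262]
contact_force: [-0.4, 0.2, -0.2]
grip_width: 21.6
gripper_force: 0.0
t: 10.5
eef_pos: [541.5, -7.4, -17.5]
eef_rot: [3.141, -0.0, 0.262]
contact_force: [0.4, -1.4, -0.9]
grip_width: 21.2
gripper_force: 0.0
alu [  213    60   142   240 29682]
t: 11.05
eef_pos: [561.6, -2.9, -17.4]
eef_rot: [3.141, -0.001, 0.222]
contact_force: [-0.3, -0.3, 0.3]
grip_width: 21.4
gripper_force: 0.0
alu [  214    60   141   240 29683]
```

```bash
cat > foot.py <<'E'
from h import *
import sys
c=r.get_calibration("wrist");im=r.capture("wrist");cv2.imwrite(f"pics/{sys.argv[1]}.png",im[:,:,::-1])
h=cv2.cvtColor(im,cv2.COLOR_RGB2HSV); al=((h[...,1]<50)&(h[...,2]>150)).astype(np.uint8)
al=cv2.morphologyEx(al,cv2.MORPH_OPEN,np.ones((15,15)))
N,L,S,C=cv2.connectedComponentsWithStats(al); i=1+np.argmax(S[1:,4]); print(S[i])
k=cv2.findContours((L==i).astype(np.uint8),0,1)[0][0][:,0]
w=np.array([plane("wrist",*q,36,c)[:2] for q in k],np.float32); print(cv2.minAreaRect(w)); print(cv2.approxPolyDP(k,5,True)[:,0].tolist())
print([plane("wrist",*q,36,c)[:2].round(1).tolist() for q in cv2.approxPolyDP(k,5,True)[:,0]])
# stop: tan wood blob edge towards mould
E
python3 foot.py w14; python3 -m inch '[[[0.0098,0.002,0,0],[0.0098,0.002,0,0],[0,0,0,0]]]'; python3 foot.py w15
```

```text
[  215    45   137   225 26900]
((619.9842529296875, 10.341697692871094), (93.35501098632812, 53.35905075073242), 12.73469066619873)
[[216, 47], [215, 66], [238, 63], [248, 73], [240, 85], [215, 83], [221, 238], [249, 240], [247, 268], [322, 269], [316, 241], [346, 235], [351, 83], [325, 85], [318, 71], [328, 63], [351, 67], [351, 48]]
[[659.7, 46.1], [652.0, 44.7], [654.7, 36.0], [651.5, 31.3], [646.3, 33.3], [645.3, 43.2], [582.8, 29.1], [584.7, 17.2], [571.4, 15.7], [578.2, -16.6], [590.5, -10.5], [596.0, -22.4], [656.9, -8.2], [653.4, 1.5], [658.2, 5.3], [662.3, 2.3], [663.2, -6.8], [670.8, -5.1]]
t: 11.45
eef_pos: [582.5, 1.0, -17.1]
eef_rot: [3.141, -0.003, 0.222]
contact_force: [-0.5, -0.1, 0.1]
grip_width: 21.5
gripper_force: 0.0
[  215    45   137   225 27136]
((640.9533081054688, 14.477655410766602), (93.75947570800781, 53.3530158996582), 12.795248031616211)
[[215, 48], [215, 66], [238, 63], [247, 71], [240, 85], [215, 83], [221, 237], [249, 240], [246, 268], [341, 269], [342, 254], [321, 255], [314, 244], [322, 236], [345, 239], [350, 83], [326, 85], [317, 72], [327, 63], [351, 67], [350, 48]]
[[680.4, 50.5], [673.1, 48.8], [675.9, 40.1], [673.4, 36.0], [667.4, 37.4], [666.4, 47.3], [604.3, 33.3], [605.7, 21.3], [592.3, 20.1], [600.9, -21.0], [608.1, -19.3], [605.7, -10.4], [610.0, -6.1], [614.3, -8.5], [615.1, -18.6], [678.0, -3.9], [674.7, 5.1], [678.9, 9.6], [683.4, 6.7], [684.4, -2.8], [691.9, -0.7]]
```

```bash
cat > stop.py <<'E'
from h import *
import sys
c=r.get_calibration("wrist"); im=r.capture("wrist");h=cv2.cvtColor(im,cv2.COLOR_RGB2HSV)
wood=(h[...,0]>8)&(h[...,0]<28)&(h[...,1]>60)&(h[...,2]>150)
P=[];Q=[]
for u in range(150,420,10):
    col=np.where(wood[:60,u])[0]
    if len(col): P.append(plane("wrist",u,col.max(),28,c)[:2]);Q.append((u,int(col.max())))
print(Q)
if P:
    vx,vy,x0,y0=cv2.fitLine(np.array(P,np.float32),cv2.DIST_HUBER,0,.01,.01).ravel(); s=np.sign(vy); n=np.array([vy,-vx])*s
    print("stop yaw",np.arctan2(n[1],n[0]),"offset",n@[x0,y0])
E
python3 stop.py
```

```text
[(150, 10), (160, 8), (170, 7), (180, 6), (190, 5), (200, 4), (210, 3), (220, 2), (230, 1), (240, 1), (250, 0), (260, 0), (270, 0), (280, 0), (290, 0), (300, 0), (310, 1), (320, 1), (330, 2), (340, 2), (350, 3), (360, 4), (370, 5), (380, 7), (390, 8), (400, 10), (410, 11)]
stop yaw 0.21285604 offset 697.4446
```

The stop's yaw is 0.213 and about 22–24 mm remain. I'll push 16 mm while squaring up by -0.01, then take small steps until the force rises.

```bash
python3 -m inch '[[[0.0078,0.0017,0,-0.005],[0.0078,0.0017,0,-0.005],[0,0,0,0]]]'; python3 stop.py; python3 foot.py w16 | sed -n 2p
python3 -m inch '[[[0.0029,0.0006,0,0]]]';python3 -m inch '[[[0.0029,0.0006,0,0]]]'
```

```text
t: 11.85
eef_pos: [597.2, 4.5, -17.3]
eef_rot: [3.141, -0.002, 0.212]
contact_force: [0.7, -0.9, 0.0]
grip_width: 21.5
gripper_force: 0.0
[(150, 44), (160, 43), (170, 42), (180, 40), (190, 39), (200, 38), (210, 38), (220, 37), (230, 36), (240, 36), (250, 35), (260, 35), (270, 35), (280, 35), (290, 35), (300, 35), (310, 35), (320, 35), (330, 36), (340, 36), (350, 37), (360, 38), (370, 39), (380, 40), (390, 41), (400, 42), (410, 43)]
stop yaw 0.2112995 offset 697.7771
((655.7133178710938, 16.792404174804688), (93.79908752441406, 53.39797592163086), 12.20727252960205)
t: 12.05
eef_pos: [598.1, 5.1, -17.5]
eef_rot: [-3.141, 0.001, 0.212]
contact_force: [-1.0, -0.0, 0.3]
grip_width: 21.4
gripper_force: 0.9
t: 12.15
eef_pos: [600.9, 5.6, -17.5]
eef_rot: [-3.141, 0.001, 0.212]
contact_force: [-1.8, -0.1, 1.6]
grip_width: 21.6
gripper_force: 1.0
```

```bash
for i in 1 2 3; do python3 -m inch '[[[0.00195,0.0004,0,0]]]' | egrep 'pos|contact'; done; python3 stop.py | tail -1; python3 foot.py w17 | sed -n 2p; python3 -m inch '[[[0,0,0,0]]]' | egrep 'pos|contact'
```

```text
eef_pos: [603.1, 6.1, -17.5]
contact_force: [-4.6, -0.8, 2.0]
eef_pos: [603.0, 6.1, -17.7]
contact_force: [-11.7, -3.9, 9.8]
eef_pos: [602.8, 6.1, -17.7]
contact_force: [-17.6, -6.4, 15.0]
stop yaw 0.22251855 offset 697.44305
((661.6138305664062, 17.990869522094727), (93.38143157958984, 53.39643478393555), 12.18132495880127)
eef_pos: [602.8, 6.1, -17.7]
contact_force: [-13.2, -5.3, 9.0]
```

The TCP stalls with 12–18 N: the mould's end is against the stop (697.7 against 697.4), square to within 0.01 rad. I'll retreat straight back, lift and check.

```bash
python3 -m inch '[[[-0.004,-0.0008,0,0],[-0.004,-0.0008,0,0],[-0.0098,-0.0021,0,0],[-0.0196,-0.0042,0,0],[-0.0098,-0.0021,0.02,0],[0,0,0.04,0],[0,0,0.04,0],[0.02,0.004,0.04,0],[0.03,0.006,0.02,0],[0.03,0.006,0,0],[0,0,0,0],[0,0,0,0]]]'
python3 stop.py | tail -1; python3 foot.py w18 | sed -n '1,2p'
python3 - <<'E'
from h import *
import cv2
c=r.get_calibration("wrist");im=r.capture("wrist");h=cv2.cvtColor(im,cv2.COLOR_RGB2HSV)
# dark gap check along the stop: first wood row above mould per column
for u in range(245,330,10):
    col=h[:,u]; print(u,[int(x) for x in np.where(np.abs(np.diff(((col[:200,1]<50)&(col[:200,2]>150)).astype(int)))>0)[0]], [int(x) for x in np.where((col[:200,2]<60))[0]][:6])
t=r.capture("top");b=cv2.cvtColor(t,cv2.COLOR_RGB2HSV)
s=r.capture("scene");cv2.imwrite("pics/s18.png",s[:,:,::-1])
hs=cv2.cvtColor(s,cv2.COLOR_RGB2HSV)[190:310,220:370]
g=((hs[...,0]>5)&(hs[...,0]<30)&(hs[...,1]>70)&(hs[...,2]>80)).astype(np.uint8)
N,L,S,C=cv2.connectedComponentsWithStats(g)
print([(int(S[i][4]),(C[i]+[220,190]).round(1).tolist()) for i in range(1,N) if 8<S[i][4]<150])
E
```

```text
t: 13.85
eef_pos: [639.3, 13.0, 141.6]
eef_rot: [-3.141, 0.001, 0.212]
contact_force: [-0.5, -0.0, 0.0]
grip_width: 21.5
gripper_force: 0.0
stop yaw 0.2086304 offset 759.9252
[ 254  124   62  104 5424]
((661.3761596679688, 17.50653839111328), (94.8415298461914, 55.43410110473633), 12.213354110717773)
245 [] [84, 85, 86, 87, 88, 89]
255 [123] [84, 85, 86, 87, 88, 89]
265 [123, 134, 140] [84, 85, 86, 87, 88, 89]
275 [123] [84, 85, 86, 87, 88, 89]
285 [123] [84, 85, 86, 87, 88, 89]
295 [123] [83, 84, 85, 86, 87, 88]
305 [123, 133, 141] [84, 85, 86, 87, 88, 89]
315 [124, 191] [84, 85, 86, 87, 88, 89]
325 [107, 118] [84, 85, 86, 87, 88, 89]
[(18, [325.9, 218.3]), (87, [293.0, 233.7])]
```

The short mould's port (325.9,218.3) and the cone haven't moved. A numeric check of the contact line follows.

```bash
python3 - <<'E'
from h import *
c=r.get_calibration("wrist");im=cv2.imread("pics/w18.png")
for u in (225,235,265,285,305,340,350): print(u,[(int(im[v,u].max()),int(im[v,u].max())-int(im[v,u].min())) for v in range(112,134,2)])
h=im.astype(int); 
P=[]
for u in list(range(170,245,8))+list(range(330,400,8)):
    wood=(h[:,u,2]-h[:,u,0]>40)&(h[:,u,2]>110); k=[v for v in range(95,140) if wood[v]]
    if k: P.append((u,k[-1]))
print(P)
def fit(z,P): 
    w=np.array([plane("wrist",u,v+.5,z,c)[:2] for u,v in P],np.float32); vx,vy,x,y=cv2.fitLine(w,cv2.DIST_HUBER,0,.01,.01).ravel(); n=np.array([vy,-vx])*np.sign(vy); return np.arctan2(n[1],n[0]),n@[x,y]
print("stop z28",fit(28,P),"z6",fit(6,P)); print("mould end",fit(36,[(u,123) for u in range(258,312,6)]))
E
```

```text
225 [(253, 86), (253, 84), (253, 85), (254, 82), (254, 83), (254, 87), (237, 115), (32, 3), (27, 3), (29, 1), (29, 2)]
235 [(253, 84), (253, 83), (254, 79), (254, 81), (253, 85), (254, 90), (209, 106), (24, 1), (29, 1), (28, 2), (30, 2)]
265 [(254, 83), (254, 81), (254, 83), (254, 83), (254, 82), (252, 103), (202, 8), (255, 0), (255, 1), (255, 1), (255, 0)]
285 [(254, 82), (254, 81), (253, 82), (253, 81), (254, 83), (252, 98), (230, 10), (255, 0), (255, 1), (255, 1), (255, 1)]
305 [(254, 79), (254, 81), (253, 78), (254, 80), (254, 80), (253, 87), (224, 18), (255, 0), (255, 1), (255, 1), (255, 0)]
340 [(254, 81), (253, 81), (253, 83), (253, 81), (254, 81), (254, 83), (235, 114), (54, 5), (47, 1), (48, 2), (49, 3)]
350 [(254, 82), (253, 85), (253, 85), (253, 85), (253, 84), (254, 79), (249, 111), (41, 10), (29, 1), (28, 2), (30, 3)]
[(170, 127), (178, 127), (186, 126), (194, 126), (202, 126), (210, 125), (218, 125), (226, 125), (234, 124), (242, 124), (330, 124), (338, 125), (346, 125), (354, 125), (362, 125), (370, 124), (378, 139), (386, 139), (394, 139)]
stop z28 (np.float32(0.20841667), np.float32(697.8606)) z6 (np.float32(0.20869789), np.float32(697.1548))
mould end (np.float32(0.21144876), np.float32(698.5801))
```

The mould meets the wood with no dark gap on any column: its end is at 698.6 and the stop at 697.9, parallel within 0.003 rad. The robot is clear of everything, so I'm handing in.

```bash
python3 -c "
from rig import r
print(r.hand_in())"
```

```text
the job is handed in; nothing more can be done
None
```

The tall mould was tipped over and pushed until its port end sat flush against the stop, by pushing only; the short mould and brass cone did not move, and I handed in at about 14 s of the 42 s allowed.

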